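Function-test the latching stop button and reset it

ROBOT

A 7-joint arm with a two-finger parallel gripper is mounted at the origin on a cart in front of the work surface, level with it; the furniture and walls round the work are solid. World frame = base frame: x ahead of the robot, y to its left, z up, the work surface at z = 0. Lengths are in mm, angles in rad, forces in N, time in s.
With the tool pointing down it reaches from about 400 to 875 mm from the base axis. Payload 4.4 kg.
Tool frame: the origin (TCP) lies at the very end of the fingers, on their centre line; the grasp point (between the pads) lies 19 mm behind it; z points along the fingers, x is the direction in which the jaws open and shut, and the axes are right-handed (so a half turn about z gives the same grasp; the last joint's range is limited). The gripper opens to 85 mm and grips with 20 to 120 N. Pads are 22 mm wide; open, the fingers measure 114 mm over their backs; the gripper's body (76 mm by 85 mm) begins 54 mm behind the grasp point. The pads swing forward as they close: fully open they stand 13 mm farther back than shut.
Start: joints at [-1.283, 0.628, 0.038, 1.517, -0.027, 0.996, -0.02], TCP at [225.179, 609.764, 231.313] pointing down, gripper open.
Joint ranges: [-3.06, 3.06], [-0.37, 2.12], [-1.25, 1.32], [0.18, 2.47], [-1.1, 4.24], [0.23, 1.98], [-2.94, 2.94]. Speed limits (rad/s): [2.57, 2.57, 3.14, 3.14, 3.14, 3.14, 3.14].

INTERFACE

Orientations are given as [roll, pitch, yaw] about the fixed x, y, z axes, in that order (R = Rz(yaw) Ry(pitch) Rx(roll)).
In Python, from cell import ctrl gives the robot as it stands.
- The arm moves only by the shell command python3 -m creep 'ROWS'. ROWS is text: rows parted by semicolons, each of 7 numbers parted by spaces: the shift along the tool's x, y, z in units of 40 mm (1.0 is 40 mm), then the turn, a rotation vector about the tool's x, y, z in degrees, then the closure, from 0 (fully open) to 1 (shut). In form: x y z rx ry rz grip; .... A call has 1 to 10 rows; each row is the pose to reach, as a shift and turn from the pose commanded when the call began, along the tool's axes at that moment; what a row does not reach only later rows make up. A row lasts 1/12 s, in which the tool goes at most 41.7 mm and 7.16 degrees, less where a joint would pass 70% of its speed; a pose out of reach is approached as far as the arm can. A call with a gripper value outside its range is refused whole. The fingers move at their own pace and stop on an object; the grip force is fixed at half the most. Time passes only in rows, so rows that repeat a pose let the fingers close. It gives the time, the measured TCP pose, the force and the opening at its end, in the units of the state.
- ctrl.read_state(): the state, without advancing time (a new reading comes with each control period).
- ctrl.get_image(name): name is "scene" or "side" or "wrist"; returns a dict with "img" (420x560x3 uint8, red, green, blue), "vfov" (degrees; the focal length in pixels is half the picture's height over the tangent of half this angle, whatever the lens; pixels are square), "cx", "cy" (the principal point, pixels), "T" (4x4, takes a point from camera to world coordinates); the wrist camera has in their place "tool_from_camera" (4x4, takes a point from camera to tool coordinates, whose origin is the TCP and whose axes are the tool frame's). Camera axes: x right, y up, looking along -z (the intrinsics and any distortion apply to the point x, -y, -z); pixel columns grow to the right and rows downward; lengths in mm; the calibration is good to about 2 mm. A picture is of the moment at which its call begins: read the wrist's pose just before it. There is no depth.
- ctrl.finish_job(): hands the job in, once; it reports no verdict.
Trained networks look in the newest picture that a camera, given by its name, has taken for a name from the list of things; names that differ only in an ending like _2 or _b are one class to them, and where a whole thing is asked for, a point or a joint stands for the part that bears it (a point fixed in the world has none). Each returns a list of dicts, best first, with "score" (0 to 1); they miss things now and then, are a little off and sometimes report something else, mostly with a low value. They report only what shows in the picture. A call takes as long as a camera call. They do not tell look-alikes from the thing itself.
- ctrl.boxes_of(camera, thing): "rect" ([left, top, right, bottom] in pixels, round what is visible of it).
- ctrl.cut_out(camera, thing): "pixels" (420x560 bool, what is visible of it) and "rect" ([left, top, right, bottom] in pixels, round what is visible of it).
The state is a dict: "clock": time; "qpos": joint angles; "qd": joint speeds; "tau": joint torques, N m; "eef_pos": TCP position; "tool_rot": TCP orientation; "force": force on the tool from outside, world axes, zero at the start; "torque": the same for the moment, N m; "width": finger opening in mm.
Only numpy, scipy, OpenCV 4.12 (cv2) and the standard library are available. Lean on these libraries where they do the work, as an engineer would, in place of code of your own. Each camera call takes 0.05 s, during which the arm holds its last target.

TASK

Test the emergency stop on the bench using only the tips of the closed fingers: press the red mushroom button all the way in until it latches, take the fingers off, then push one side of its wing to turn it clockwise (seen from above) until it pops back out, and let it spring straight again. Then press the blue reset button all the way down and let it come back up; never press it while the red one is in. Do not pinch the mushroom button between the fingers, and leave the bottles, vial and beaker where they stand.

Things in the scene. Friction and masses are not known exactly. Their poses are not given: they have to be found in the camera images.
- stop_station: Yellow box 108 x 108 mm on a grey foot 116 x 116 mm, 52 mm high, screwed to the worktop (cannot move). Origin: centre of its underside, z up. The red mushroom button stands on the vertical axis through the origin: a disc of 60 mm diameter, flat top 84 mm above the worktop when out, white clockwise arrows on it, an upright wing across it. Disc and wing move together.
- wing_top (a point): Crest of the upright wing, on the button's axis, 108 mm above the worktop when out (about 99 latched); moves and turns with the button. x along the wing (92 mm long), y across it (16 mm thick, crest 8 mm), z up; it rises 24 mm above the disc. At rest its axes are those of the yellow box. A clockwise turn carries the wing's +x end towards -y.
- stop_plunger (a joint): How far the mushroom button is pressed in, m: 0 out, 0.011 fully down. Pressing takes 2 N rising to about 4 to 6 N; past 0.009 it latches and stays at about 0.009 when let go. Turning it by 0.4 to 0.6 rad frees it and it springs back to 0.
- stop_head (a joint): Clockwise turn (seen from above) of the mushroom button and its wing, rad: 0 at rest, at most 1.0. Frees the latch at 0.4 to 0.6 with about 0.08 Nm (2 to 3 N near the wing's end); a weak spring turns it back to 0 when let go.
- head_left: The red disc's and wing's half on the +y side (y of the wing_top point): half the disc and a 4 mm thick face of the wing, whose outer surface is 8 mm off the middle. It ends 3 mm below the wing's crest. Origin on the button's axis, 108 mm below the wing's top.
- head_right: The same on the -y side.
- reset_station: Grey box 76 x 76 mm on a black foot 82 x 82 mm, 40 mm high, screwed to the worktop (cannot move), with a blue button in its middle. Origin: centre of its underside, z up.
- reset_button_top (a point): Middle of the blue button's top (32 mm diameter), 62 mm above the worktop when up, moves with it.
- reset_button (a joint): How far the blue button is pressed, m: 0 up, 0.006 fully down (5 N); springs back.
- vial: Small amber vial with a black cap, 25 mm diameter, 50 mm high, loose; origin at the centre of its underside. Bystander.
- beaker: Empty clear beaker, 56 mm diameter, 68 mm high, loose; origin at the centre of its underside. Bystander.
- bottle_blue: Clear bottle with a blue cap, 56 mm diameter, 106 mm high, loose; origin at the centre of its underside. Bystander.
- bottle_orange: Small bottle with an orange cap, 45 mm diameter, 93 mm high, loose; origin at the centre of its underside. Bystander.
Not all that is in view belongs to the job. Leave any pink look-alike of the reset_station alone.

How it is judged (in metres and radians):
On the way, in this order (a step that is already met when the one before it is completed fails the run):
1. the mushroom button is latched in, with the fingers off it (value of joint stop_plunger above 0.007 m and contact force between the fingers and stop_station below 0.2 N), for 0.1 s.
2. the latched button is being turned clockwise (value of joint stop_plunger above 0.006 m and value of joint stop_head above 0.25 rad), for 0.02 s.
3. the button has popped out and sprung straight (value of joint stop_plunger below 0.002 m and value of joint stop_head below 0.15 rad), for 0.1 s.
4. the blue reset button is pressed down (value of joint reset_button above 0.0045 m), for 0.03 s.
At the end, for the whole second after the job is handed in: The mushroom button is out (pressed less than 2 mm) and straight (turned less than 0.15 rad), the blue button is up (less than 1.5 mm), and vial, beaker and both bottles are within 20 mm of where they stood (all of step 3 and value of joint reset_button below 0.0015 m and distance of each of vial, beaker, bottle_blue, bottle_orange from where it was at the start of the episode below 0.02 m); the robot touches nothing.
It fails at once if the mushroom button is pinched: fingers push on both halves of its head or wing at once (contact force between the fingers and head_left above 0.7 N and contact force between the fingers and head_right above 0.7 N).
It fails at once if the reset button is pressed before the stop button has been released (value of joint reset_button above 0.003 m and value of joint stop_plunger above 0.004 m).
It fails at once if a bystander is knocked, lifted or carried off (distance of any of vial, beaker, bottle_blue, bottle_orange from where it was at the start of the episode above 0.02 m).
It also fails if it takes over 45 s, if anything falls off the work surface, if the arm or the gripper's body presses on something with over 40 N, if the wrist force passes 120 N, or if a joint passes its speed limit or range.

## Working session

There is one attempt and no reset: what is moved stays moved. The work goes in short steps, Python scripts to look and compute and a shell command to move; the robot and the scene stay as the last step left them, time stands still between calls to the robot, and variables do not carry over. Pictures are saved under pics/ and viewed, and the job is handed in when it is done.

```bash
ls; mkdir -p pics
python3 - <<'E'
from cell import ctrl
import cv2
print(ctrl.read_state())
for n in ["scene","side","wrist"]:
    d=ctrl.get_image(n); cv2.imwrite(f"pics/{n}0.png",d["img"][:,:,::-1])
    print(n,{k:v for k,v in d.items() if k!="img"})
    for t in ["stop_station","reset_station","reset_button_top","wing_top","vial","beaker","bottle_blue","bottle_orange"]:
        print(t,[(r["rect"],round(r["score"],2)) for r in ctrl.boxes_of(n,t)])
E
```

```text
pics
{'clock': 0.0, 'qpos': array([-1.28279414,  0.62935768,  0.03843152,  1.51835833, -0.02703267,
        0.99630312, -0.01999873]), 'qd': array([ 0.0007675 ,  0.00127852,  0.00051899,  0.00059604, -0.00049103,
        0.00075296, -0.00022474]), 'tau': array([ 1.33735241e-03, -5.63398790e+01,  1.22744501e+00, -1.93454701e+01,
        1.12884268e-02,  1.00147512e-02, -2.12656670e-05]), 'eef_pos': array([224.9456261 , 609.17130076, 230.38449909]), 'tool_rot': array([-3.14158481e+00,  1.90923999e-03,  1.21698629e+00]), 'force': array([ 0.1708115 , -0.0965561 , -0.11414699]), 'torque': array([0.00334876, 0.01988851, 0.00497142]), 'width': 85.40242274229504}
scene {'vfov': 46.21961783459657, 'cx': 276.8179192109164, 'cy': 217.12011971270593, 'T': array([[-5.18958134e-01,  5.13959010e-01, -6.83028983e-01,
        -2.95097134e+02],
       [-8.54799490e-01, -3.12531696e-01,  4.14296719e-01,
         7.69172135e+02],
       [-5.36674523e-04,  7.98855478e-01,  6.01522765e-01,
         7.36626681e+02],
       [ 0.00000000e+00,  0.00000000e+00,  0.00000000e+00,
         1.00000000e+00]])}
stop
[... 1686 characters left out ...]
': 284.5445718016636, 'cy': 214.14732844169106, 'tool_from_camera': array([[ 9.99999886e-01,  1.41881315e-05,  4.77788666e-04,
        -1.12366138e+00],
       [ 1.46318714e-04, -9.60663744e-01, -2.77714151e-01,
        -7.15417028e+01],
       [ 4.55054004e-04,  2.77714190e-01, -9.60663636e-01,
        -1.42343292e+02],
       [ 0.00000000e+00,  0.00000000e+00,  0.00000000e+00,
         1.00000000e+00]])}
stop_station [([117.2, 356.7, 212.3, 419.8], 0.96)]
reset_station [([0.0, 348.8, 10.5, 361.9], 0.64)]
reset_button_top [([243.3, 320.4, 286.2, 364.1], 0.74)]
wing_top []
vial []
beaker [([74.4, 276.1, 141.8, 332.2], 0.75)]
bottle_blue [([241.3, 322.0, 288.8, 366.1], 0.84)]
bottle_orange []
```

View pics/scene0.png

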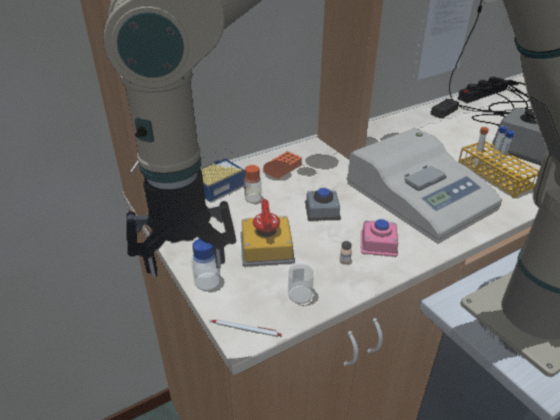

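View pics/side0.png

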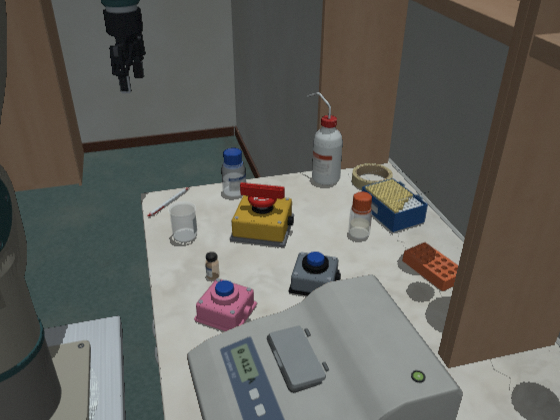

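View pics/wrist0.png

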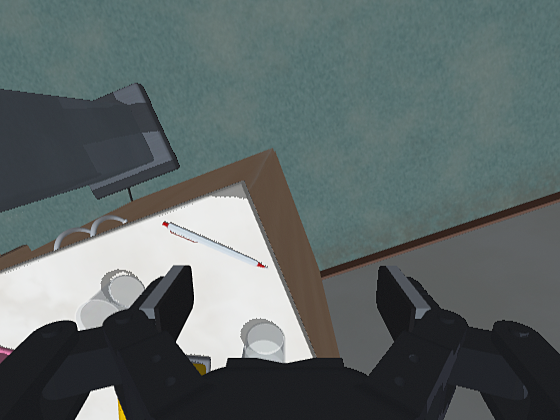

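The scene and side views show the yellow stop station (scene 267,240; side 262,218). There are two reset-like boxes. The grey one (scene 323,205; side 316,272) fits the description. The pink one (scene 380,237; side 224,303) is the look-alike, so I'll leave it alone. Next I'll triangulate and crop.

```bash
cat > h.py <<'E'
import numpy as np, cv2
from cell import ctrl
from scipy.spatial.transform import Rotation as R
def ray(d,uv,T=None):
    T=d["T"] if T is None else T
    f=d["img"].shape[0]/2/np.tan(np.radians(d["vfov"]/2))
    v=T[:3,:3]@np.array([(uv[0]-d["cx"])/f,-(uv[1]-d["cy"])/f,-1]); return T[:3,3],v/np.linalg.norm(v)
def onz(d,uv,z,T=None):
    o,v=ray(d,uv,T); return o+v*(z-o[2])/v[2]
def proj(d,p,T=None):
    T=d["T"] if T is None else T
    f=d["img"].shape[0]/2/np.tan(np.radians(d["vfov"]/2))
    c=T[:3,:3].T@(np.asarray(p,float)-T[:3,3]); return np.array([d["cx"]+f*c[0]/-c[2], d["cy"]-f*c[1]/-c[2]])
def wristT(d,s):
    T=np.eye(4);T[:3,:3]=R.from_euler('xyz',s["tool_rot"]).as_matrix();T[:3,3]=s["eef_pos"];return T@d["tool_from_camera"]
def crop(d,x0,y0,x1,y1,k,fn,pts=[]):
    im=cv2.resize(d["img"][y0:y1,x0:x1,::-1].copy(),None,fx=k,fy=k,interpolation=cv2.INTER_CUBIC)
    for p in pts: cv2.circle(im,(int((p[0]-x0+.5)*k),int((p[1]-y0+.5)*k)),2,(0,255,0),-1)
    cv2.imwrite(fn,im)
E
python3 - <<'E'
from h import *
sc=ctrl.get_image("scene");si=ctrl.get_image("side")
crop(sc,170,150,410,310,3,"pics/sc1.png");crop(si,150,130,390,340,3,"pics/si1.png")
for n,d in (("scene",sc),("side",si)):
    c=d["T"][:3,3]
    for t,z in [("reset_button_top",56),("wing_top",90),("vial",25),("beaker",34),("bottle_blue",53),("bottle_orange",46)]:
        for r in ctrl.cut_out(n,t)[:2]:
            m=np.argwhere(r["pixels"]); cc=m.mean(0)[::-1]
            print(n,t,round(r["score"],2),cc.round(1),onz(d,cc,z).round(0))
E
```

```text
scene reset_button_top 0.71 [381.4 225. ] [330. 115.  56.]
scene reset_button_top 0.46 [322.8 192.7] [505. 152.  56.]
scene wing_top 0.62 [265.7 219. ] [446. 348.  90.]
scene vial 0.59 [344.9 252.9] [324. 219.  25.]
scene beaker 0.73 [300.2 281.7] [293. 358.  34.]
scene bottle_blue 0.75 [203.9 266.1] [416. 512.  53.]
scene bottle_blue 0.25 [300.4 281.7] [277. 368.  53.]
scene bottle_orange 0.72 [252.2 184.4] [641. 275.  46.]
side reset_button_top 0.71 [224.6 287.1] [330. 120.  56.]
side reset_button_top 0.61 [315.3 257.9] [502. 156.  56.]
side wing_top 0.66 [262.  193.1] [449. 344.  90.]
side vial 0.84 [211.7 265.7] [322. 220.  25.]
side vial 0.4 [315.3 257.7] [516. 194.  25.]
side beaker 0.75 [183.1 220.6] [287. 369.  34.]
side bottle_blue 0.93 [232.4 171.2] [419. 514.  53.]
side bottle_orange 0.83 [360.1 215.6] [639. 277.  46.]
```

View pics/sc1.png

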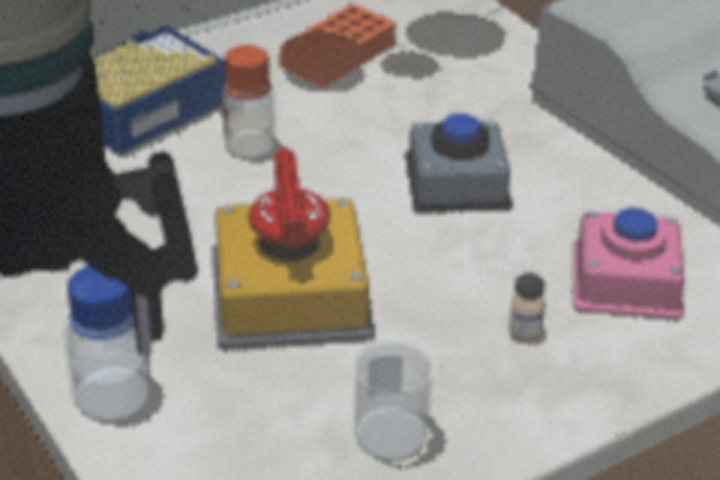

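View pics/si1.png

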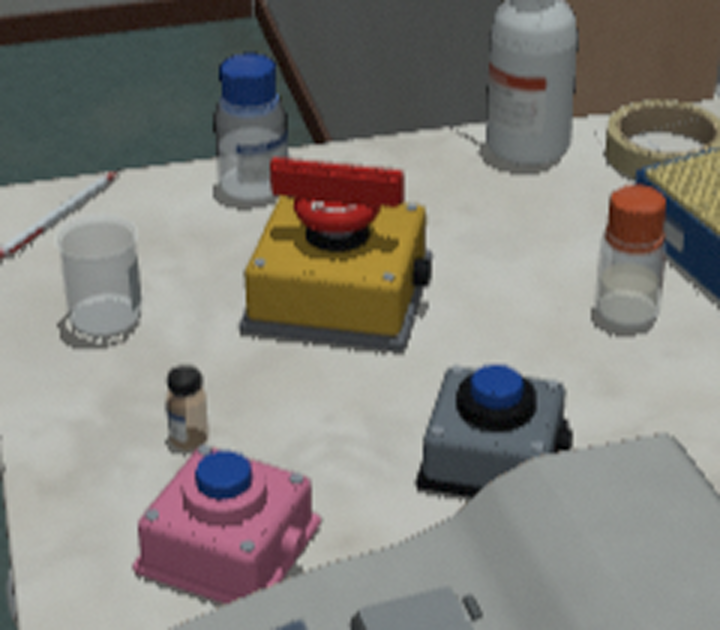

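Run:
```python
from h import *
sc=ctrl.get_image("scene");si=ctrl.get_image("side")
for uv in [(240.7,183),(284,187.5)]: print(onz(si,uv,108).round(0))
for uv in [(265,200),(265.5,222)]: print(onz(sc,uv,108).round(0))
for n,d in(("scene",sc),("side",si)):
    for p in [(503,154,62),(447,346,108)]: print(n,proj(d,p).round(1))
s=ctrl.read_state(); print(s["clock"])
# wanted shift to hover above (447,346,200)
M=R.from_euler('xyz',s["tool_rot"]).as_matrix()
print((M.T@(np.array([447,346,230])-s["eef_pos"])/40).round(2))
```

```text
[410. 365. 108.]
[490. 325. 108.]
[487. 326. 108.]
[416. 365. 108.]
scene [322.5 191.2]
scene [266.1 211.8]
side [316.2 256. ]
side [260.6 185.2]
2.15
[-4.26  7.49  0.03]
```

```bash
python3 -m creep '-0.5 0.8 0 0 0 1 1;-1 1.7 0 0 0 2 1;-1.5 2.6 0 0 0 3 1;-2 3.5 0 0 0 4 1;-2.5 4.4 0 0 0 5 1;-3 5.3 0 0 0 6 1;-3.5 6.1 0 0 0 6.7 1;-4 7 0 0 0 6.7 1;-4.26 7.49 0 0 0 6.7 1;-4.26 7.49 0 0 0 6.7 1'
python3 - <<'E'
from h import *
s=ctrl.read_state();d=ctrl.get_image("wrist");T=wristT(d,s)
cv2.imwrite("pics/w1.png",d["img"][:,:,::-1])
print(s["clock"],s["eef_pos"],s["tool_rot"],s["width"],s["force"])
for t in ["wing_top","stop_station","reset_button_top"]:
    for r in ctrl.cut_out("wrist",t)[:2]:
        m=np.argwhere(r["pixels"]); cc=m.mean(0)[::-1]; print(t,r["score"],cc,r["rect"],onz(d,cc,108,T).round(1),onz(d,cc,62,T).round(1))
E
```

```text
clock: 2.98
eef_pos: [452.2, 339.8, 231.7]
tool_rot: [3.137, 0.001, 1.09]
force: [-0.5, 0.5, 0.7]
width: 0.0
2.9833 [452.23583797 339.76332844 231.67369705] [3.13717732e+00 1.20110000e-03 1.08998540e+00] 0.016296203085503436 [-0.52482894  0.54086298  0.65127371]
wing_top 0.83 [289.79020408 195.2307483 ] [257.2, 147.9, 321.7, 249.6] [443.7 347.7 108. ] [453.4 343.4  62. ]
stop_station 0.81 [289.05702495 183.110861  ] [236.0, 130.8, 340.9, 251.5] [433.9 352.  108. ] [441.8 348.6  62. ]
reset_button_top 0.82 [ 39.79162073 187.96030871] [20.6, 167.7, 57.5, 203.5] [337.3 157.5 108. ] [328.5 120.3  62. ]
reset_button_top 0.56 [162.25328947 302.73026316] [147.7, 289.0, 177.2, 314.4] [481.6 188.4 108. ] [497.8 156.6  62. ]
```

View pics/w1.png

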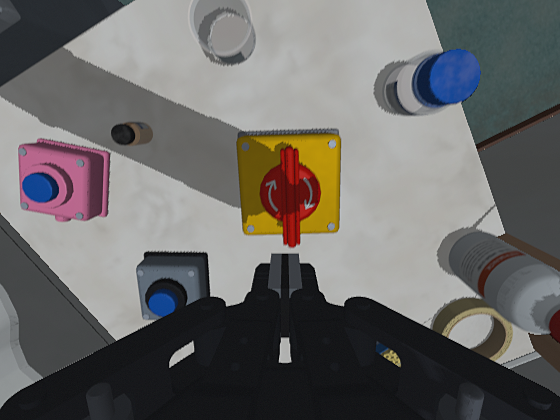

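The wrist view shows the wing upright from (289,147) to (291,246), nearly parallel to tool y. The grey station with the blue button is at (162,303), and the pink look-alike is on the left at (40,188).

Run:
```python
from h import *
s=ctrl.read_state();d=ctrl.get_image("wrist");T=wristT(d,s)
crop(d,220,110,360,270,5,"pics/w2.png"); crop(d,120,230,230,330,5,"pics/w3.png")
M=R.from_euler('xyz',s["tool_rot"]).as_matrix()
a=onz(d,(289.5,146.5),108,T);b=onz(d,(291.5,246.5),108,T)
print(a,b,np.linalg.norm(a-b),(a+b)/2, np.degrees(np.arctan2(*(b-a)[1::-1])))
for p in [(a+b)/2, np.array([449,345,108]),onz(d,(290,192),86,T),onz(d,(162.3,302.7),60,T)]: print(p.round(1),"tool mm",(M.T@(p-s["eef_pos"])).round(1))
```

```text
[399.58564523 374.23545453 108.        ] [480.75882299 335.59231034 108.        ] 89.90204325308173 [440.17223411 354.91388243 108.        ] -25.457159468419984
[440.2 354.9 108. ] tool mm [  3.9  -8.6 123.3]
[449 345 108] tool mm [ -1.    3.7 123.3]
[438.9 355.4  86. ] tool mm [  3.8 -10.  145.3]
[493.5 165.1  60. ] tool mm [-141.4  124.8  171.1]
```

View pics/w2.png

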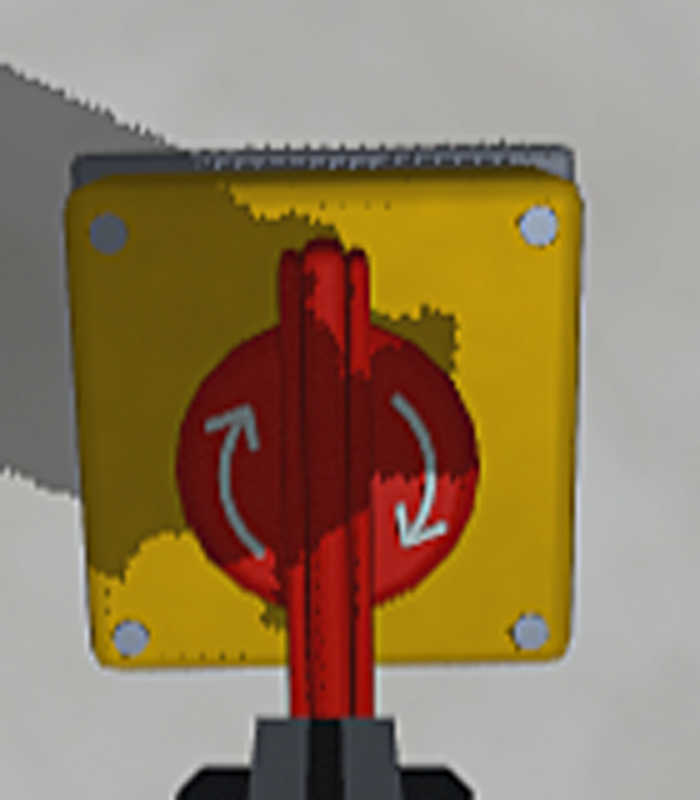

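View pics/w3.png

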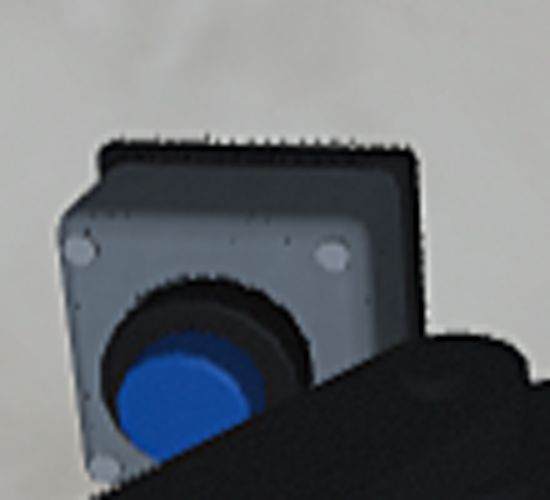

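The arm was still settling, so I'll re-measure now that it's at rest.

Run:
```python
from h import *
for i in range(2):
    s=ctrl.read_state();d=ctrl.get_image("wrist");T=wristT(d,s)
    print(s["clock"],s["eef_pos"].round(1),s["tool_rot"].round(3),abs(s["qd"]).max().round(3))
cv2.imwrite("pics/w4.png",d["img"][:,:,::-1])
crop(d,220,110,360,270,5,"pics/w5.png")
for p in [(449,345,108),(447,346,108),(447,346,84),(449,345,84)]: print(proj(d,p,T))
```

```text
3.2333 [446.  347.7 231.3] [-3.141 -0.     1.103] 0.009
3.2833 [446.  347.7 231.3] [-3.141 -0.     1.103] 0.004
[284.891242   212.65084116]
[284.88100172 210.22510453]
[284.85842925 203.61375806]
[284.86792685 205.86618447]
```

View pics/w5.png

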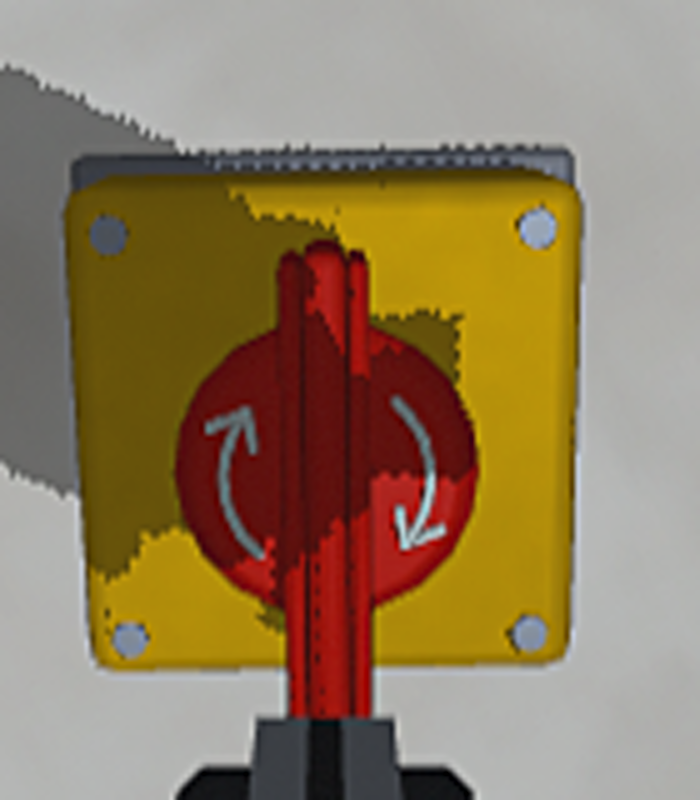

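```bash
python3 -m creep '-0.02 0.04 0.7 0 0 0 1;-0.02 0.04 1.4 0 0 0 1;-0.02 0.04 2.1 0 0 0 1;-0.02 0.04 2.7 0 0 0 1;-0.02 0.04 2.9 0 0 0 1;-0.02 0.04 2.9 0 0 0 1;-0.02 0.04 2.9 0 0 0 1'
python3 - <<'E'
from h import *
s=ctrl.read_state();print(s["clock"],s["eef_pos"].round(1),s["tool_rot"].round(3),s["force"].round(2))
for n in("scene","side"):
    d=ctrl.get_image(n)
    p=proj(d,s["eef_pos"]); 
    x,y=map(int,p); crop(d,x-60,y-60,x+60,y+50,4,f"pics/{n}2.png",[p,proj(d,(447,346,108))])
s=ctrl.read_state();print(s["clock"],s["eef_pos"].round(1),s["tool_rot"].round(3),s["force"].round(2))
import cv2
a=cv2.imread("pics/scene2.png");b=cv2.imread("pics/side2.png");cv2.imwrite("pics/c2.png",cv2.resize(np.hstack([a,b]),(800,367)))
E
```

```text
clock: 3.92
eef_pos: [448.2, 345.4, 115.7]
tool_rot: [3.142, -0.0, 1.101]
force: [-0.1, 0.3, 0.4]
width: -0.1
3.9167 [448.2 345.4 115.7] [ 3.142 -0.     1.101] [-0.11  0.26  0.39]
4.0167 [449.1 345.7 116.8] [ 3.141e+00 -3.000e-03  1.100e+00] [-0.03 -0.43  0.28]
```

View pics/c2.png

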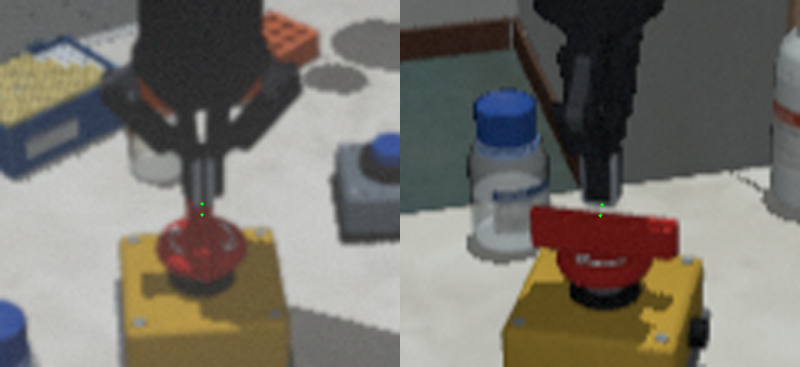

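The fingertips are centred over the crest in both views. Now I'll press.

```bash
python3 -m creep '0 0 0.1 0 0 0 1;0 0 0.2 0 0 0 1;0 0 0.3 0 0 0 1;0 0 0.38 0 0 0 1;0 0 0.44 0 0 0 1;0 0 0.48 0 0 0 1;0 0 0.5 0 0 0 1;0 0 0.5 0 0 0 1;0 0 0.5 0 0 0 1'
```

```text
clock: 4.77
eef_pos: [449.1, 345.5, 96.9]
tool_rot: [3.141, -0.003, 1.1]
force: [-2.1, -1.0, 13.8]
width: -0.0
```

13.8 N means the end stop is reached. I'll lift off and check that it latched.

```bash
python3 -m creep '0 0 -0.2 0 0 0 1;0 0 -0.5 0 0 0 1;0 0 -0.7 0 0 0 1;0 0 -0.7 0 0 0 1;0 0 -0.7 0 0 0 1;0 0 -0.7 0 0 0 1'
python3 - <<'E'
from h import *
s=ctrl.read_state();print(s["clock"],s["eef_pos"].round(1),s["tool_rot"].round(3),s["force"].round(2))
M=R.from_euler('xyz',s["tool_rot"]).as_matrix()
d=ctrl.get_image("side");crop(d,210,140,330,250,5,"pics/s3.png",[proj(d,np.array([447,346,z])+k*np.array([.893,-.451,0])) for z in(99,108) for k in (-46,0,46)])
for off in [(32,38)]:
    u=np.radians(-26.8);wx=np.array([np.cos(u),np.sin(u),0]);wy=np.array([-wx[1],wx[0],0])
    p=np.array([447,346,88])+off[0]*wy+off[1]*wx
    print(p,(M.T@(p-s["eef_pos"])/40).round(2), (M.T@wx).round(3))
E
```

```text
clock: 5.27
eef_pos: [447.9, 344.4, 122.8]
tool_rot: [-3.141, 0.001, 1.1]
force: [0.8, 0.1, -0.0]
width: 0.2
5.2667 [447.9 344.4 122.8] [-3.141e+00  1.000e-03  1.100e+00] [ 0.81  0.14 -0.02]
[495.3463424  357.42939964  88.        ] [0.83 0.91 0.87] [ 0.003  1.    -0.   ]
```

View pics/s3.png

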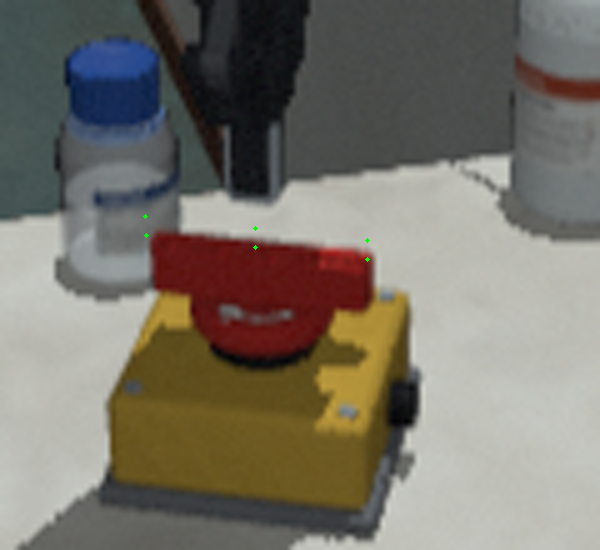

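Latched: the crest sits at the 99 mm marks. Next I'll go beside the far end of the wing.

```bash
python3 -m creep '0.42 0.45 0 0 0 0 1;0.83 0.9 0 0 0 0 1;0.83 0.9 0.1 0 0 0 1;0.83 0.9 0.4 0 0 0 1;0.83 0.9 0.75 0 0 0 1;0.83 0.9 0.87 0 0 0 1;0.83 0.9 0.87 0 0 0 1;0.83 0.9 0.87 0 0 0 1;0.83 0.9 0.87 0 0 0 1'
python3 - <<'E'
from h import *
d=ctrl.get_image("scene");a=cv2.imwrite
s=ctrl.read_state();print(s["clock"],s["eef_pos"].round(1),s["tool_rot"].round(3),s["force"].round(2))
for n in("scene","side"):
    d=ctrl.get_image(n);p=proj(d,s["eef_pos"]);x,y=map(int,p); crop(d,x-60,y-60,x+60,y+50,4,f"pics/{n}4.png",[p])
a=cv2.imread("pics/scene4.png");b=cv2.imread("pics/side4.png");cv2.imwrite("pics/c4.png",cv2.resize(np.hstack([a,b]),(800,367)))
E
```

```text
clock: 6.07
eef_pos: [495.2, 358.1, 88.7]
tool_rot: [-3.142, -0.0, 1.1]
force: [-0.3, -0.5, -0.0]
width: -0.0
6.1167 [495.5 358.2  89. ] [ 3.141e+00 -1.000e-03  1.100e+00] [-1.11  0.2  -0.37]
```

View pics/c4.png

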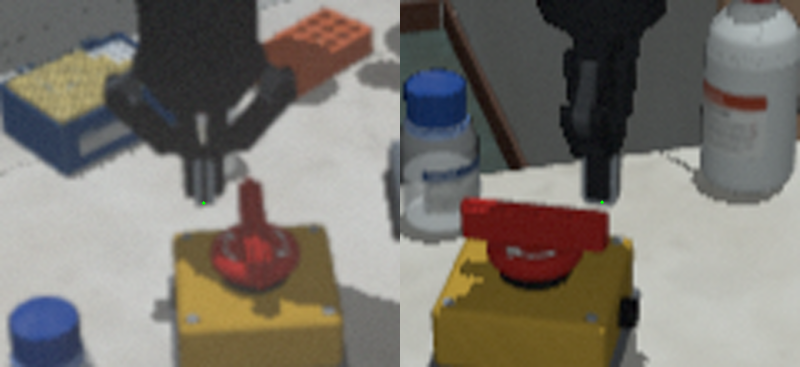

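```bash
python3 -m creep '-0.15 0 0.04 0 0 0 1;-0.3 0 0.04 0 0 0 1;-0.4 0 0.04 0 0 0 1;-0.48 0 0.04 0 0 0 1;-0.56 0 0.04 0 0 0 1;-0.64 0 0.04 0 0 0 1;-0.72 0 0.04 0 0 0 1;-0.72 0 0.04 0 0 0 1'
python3 - <<'E'
from h import *
s=ctrl.read_state();print(s["clock"],s["eef_pos"].round(1),s["tool_rot"].round(3),s["force"].round(2))
for n in("scene","side"):
    d=ctrl.get_image(n);p=proj(d,s["eef_pos"]);x,y=map(int,p); crop(d,x-60,y-60,x+60,y+50,4,f"pics/{n}5.png",[p])
a=cv2.imread("pics/scene5.png");b=cv2.imread("pics/side5.png");cv2.imwrite("pics/c5.png",cv2.resize(np.hstack([a,b]),(800,367)))
E
```

```text
clock: 6.88
eef_pos: [482.2, 332.0, 87.2]
tool_rot: [-3.142, -0.0, 1.1]
force: [0.9, 1.5, 1.5]
width: 0.2
6.8833 [482.2 332.   87.2] [-3.142 -0.     1.1  ] [0.85 1.54 1.5 ]
```

View pics/c5.png

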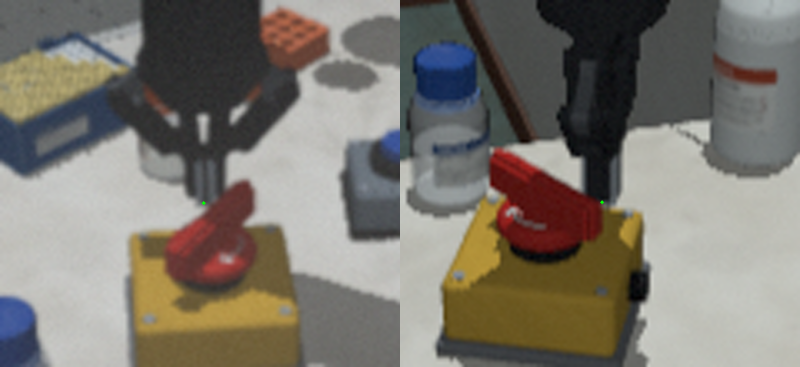

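The wing is turned about 0.5 rad and following cleanly. I'll push further to make sure it frees, then back off the same way.

```bash
python3 -m creep '-0.07 0 0 0 0 0 1;-0.14 0 0 0 0 0 1;-0.2 0 0 0 0 0 1;-0.24 0 0 0 0 0 1;-0.24 0 0 0 0 0 1'
python3 - <<'E'
from h import *
s=ctrl.read_state();print(s["clock"],s["eef_pos"].round(1),s["tool_rot"].round(3),s["force"].round(2))
for n in("scene","side"):
    d=ctrl.get_image(n);p=proj(d,s["eef_pos"]);x,y=map(int,p); crop(d,x-60,y-60,x+60,y+50,4,f"pics/{n}6.png",[p])
a=cv2.imread("pics/scene6.png");b=cv2.imread("pics/side6.png");cv2.imwrite("pics/c6.png",cv2.resize(np.hstack([a,b]),(800,367)))
E
```

```text
clock: 7.4
eef_pos: [477.7, 323.2, 86.8]
tool_rot: [-3.141, 0.001, 1.1]
force: [1.7, 1.4, 0.7]
width: -0.2
7.4 [477.7 323.2  86.8] [-3.141e+00  1.000e-03  1.100e+00] [1.68 1.45 0.72]
```

View pics/c6.png

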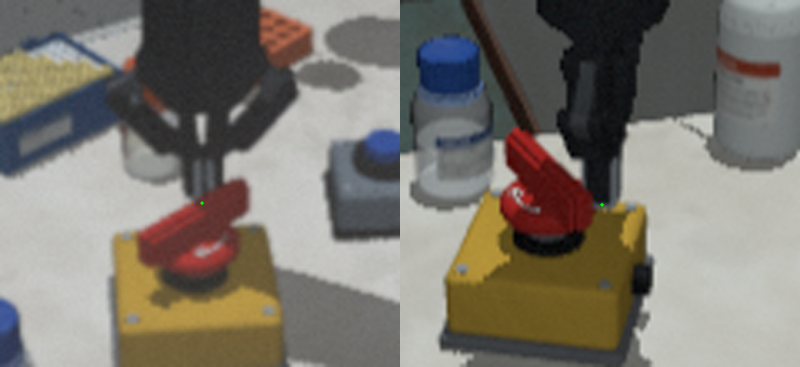

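It has popped out: a black neck is visible under the disc. I'll retreat along +x, then go up.

```bash
python3 -m creep '0.2 0 0 0 0 0 1;0.45 0 0 0 0 0 1;0.7 0 0 0 0 0 1;0.95 0 0 0 0 0 1;1.1 0 0 0 0 0 1;1.1 0 -0.4 0 0 0 1;1.1 0 -1.2 0 0 0 1;1.1 0 -2 0 0 0 1;1.1 0 -2 0 0 0 1;1.1 0 -2 0 0 0 1'
python3 - <<'E'
from h import *
s=ctrl.read_state();print(s["clock"],s["eef_pos"].round(1),s["tool_rot"].round(3),s["force"].round(2))
d=ctrl.get_image("side");crop(d,180,130,360,290,4,"pics/s7.png",[proj(d,np.array([447,346,z])+k*np.array([.893,-.451,0])) for z in(108,) for k in (-46,0,46)]+[proj(d,(503,154,62))])
d=ctrl.get_image("scene");crop(d,230,150,370,270,5,"pics/sc7.png",[proj(d,(503,154,62))])
M=R.from_euler('xyz',s["tool_rot"]).as_matrix()
for p in [(503,154,167),(503,154,62)]: print((M.T@(np.array(p)-s["eef_pos"])/40).round(2))
E
```

```text
clock: 8.33
eef_pos: [498.8, 364.1, 168.8]
tool_rot: [3.14, -0.003, 1.1]
force: [-1.2, 0.2, 0.1]
width: 0.0
8.3333 [498.8 364.1 168.8] [ 3.14e+00 -3.00e-03  1.10e+00] [-1.23  0.17  0.06]
[-4.63  2.47  0.03]
[-4.64  2.47  2.66]
```

View pics/s7.png

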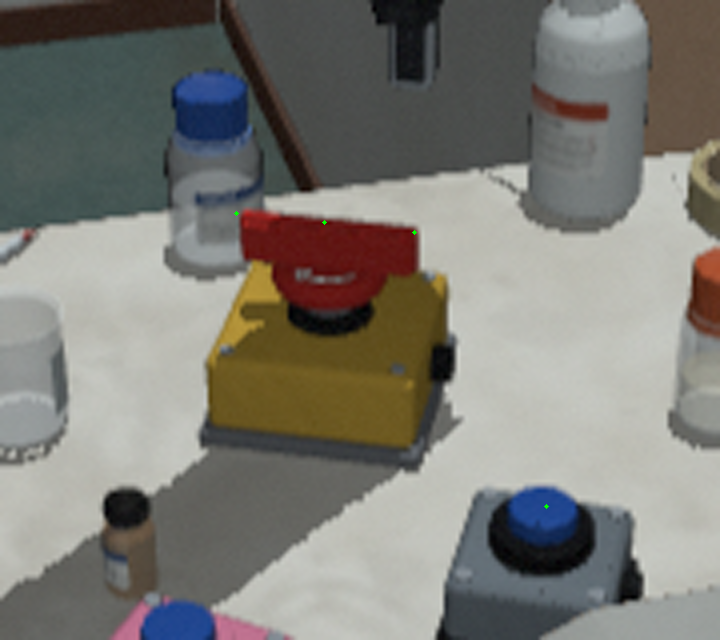

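View pics/sc7.png

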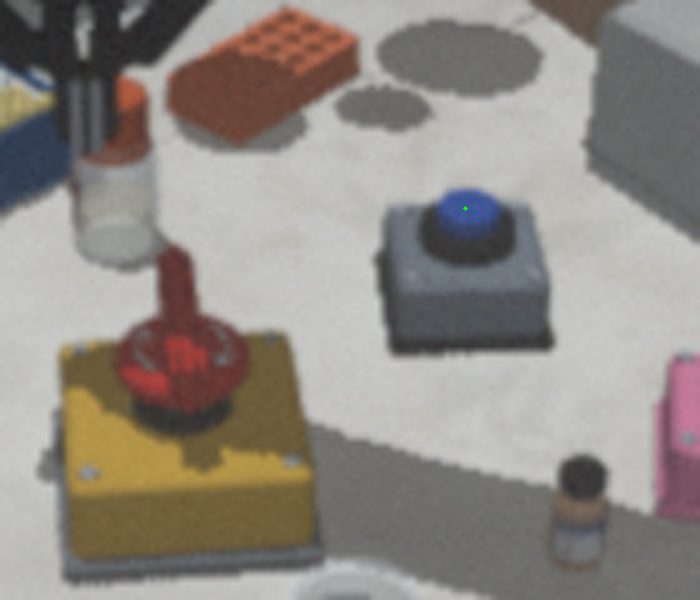

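The red button is out and straight. The mark at (503,154,62) sits on the grey station's blue button in both views: grey box, black foot, not the pink one. I'll move to hover above it.

```bash
python3 -m creep '-0.8 0.45 -0.3 0 0 0 1;-1.7 0.9 -0.3 0 0 0 1;-2.5 1.35 -0.3 0 0 0 1;-3.3 1.8 -0.3 0 0 0 1;-4 2.15 -0.3 0 0 0 1;-4.6 2.47 -0.3 0 0 0 1;-4.63 2.47 -0.3 0 0 0 1;-4.63 2.47 -0.3 0 0 0 1;-4.63 2.47 -0.3 0 0 0 1;-4.63 2.47 -0.3 0 0 0 1'
python3 - <<'E'
from h import *
s=ctrl.read_state();print(s["clock"],s["eef_pos"].round(1),s["tool_rot"].round(3),s["force"].round(2),abs(s["qd"]).max())
d=ctrl.get_image("wrist");T=wristT(d,s);crop(d,0,0,560,420,1,"pics/w8.png",[proj(d,(503,154,62),T)])
M=R.from_euler('xyz',s["tool_rot"]).as_matrix()
for p in [(503,154,62)]: print((M.T@(np.array(p)-s["eef_pos"])/40).round(2))
for n in("scene","side"):
    d=ctrl.get_image(n);p=proj(d,(503,154,62));x,y=map(int,p); crop(d,x-70,y-80,x+70,y+50,4,f"pics/{n}8.png",[p])
a=cv2.imread("pics/scene8.png");b=cv2.imread("pics/side8.png");cv2.imwrite("pics/c8.png",cv2.resize(np.hstack([a,b]),(800,371)))
E
```

```text
clock: 9.27
eef_pos: [501.5, 154.7, 178.2]
tool_rot: [-3.14, 0.0, 1.102]
force: [0.2, 0.3, 0.3]
width: 0.2
9.2667 [501.5 154.7 178.2] [-3.14   0.     1.102] [0.19 0.31 0.27] 0.00826042307740953
[0.   0.04 2.91]
```

View pics/w8.png

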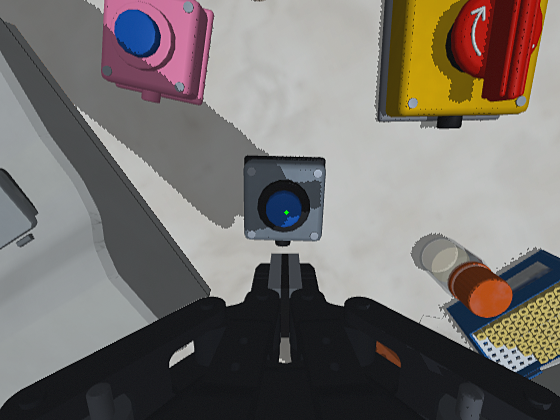

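View pics/c8.png

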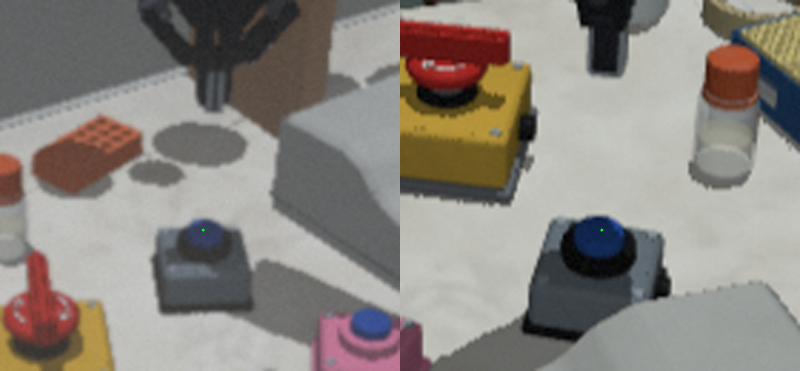

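```bash
python3 -m creep '-0.02 0.01 0.7 0 0 0 1;-0.02 0.01 1.5 0 0 0 1;-0.02 0.01 2.2 0 0 0 1;-0.02 0.01 2.6 0 0 0 1;-0.02 0.01 2.8 0 0 0 1;-0.02 0.01 2.9 0 0 0 1;-0.02 0.01 2.98 0 0 0 1;-0.02 0.01 3.03 0 0 0 1;-0.02 0.01 3.06 0 0 0 1;-0.02 0.01 3.06 0 0 0 1'
```

```text
clock: 10.25
eef_pos: [501.7, 152.6, 57.2]
tool_rot: [-3.141, -0.0, 1.1]
force: [-3.2, 0.3, 3.9]
width: -0.0
```

```bash
python3 -m creep '0 0 0.03 0 0 0 1;0 0 0.05 0 0 0 1;0 0 0.05 0 0 0 1;0 0 0.05 0 0 0 1'
```

```text
clock: 10.58
eef_pos: [501.9, 152.6, 55.9]
tool_rot: [3.142, -0.001, 1.1]
force: [-4.9, 0.8, 13.2]
width: -0.1
```

13.2 N means the blue button is on its stop. Releasing.

```bash
python3 -m creep '0 0 -0.3 0 0 0 1;0 0 -1 0 0 0 1;0 0 -1.8 0 0 0 1;0 0 -2.6 0 0 0 1;0 0 -2.8 0 0 0 1;0 0 -2.8 0 0 0 1;0 0 -2.8 0 0 0 1;0 0 -2.8 0 0 0 1'
python3 - <<'E'
from h import *
s=ctrl.read_state();print(s["clock"],s["eef_pos"].round(1),s["force"].round(2))
sc=ctrl.get_image("scene");crop(sc,170,150,410,310,3,"pics/sc9.png")
si=ctrl.get_image("side");crop(si,150,130,390,340,3,"pics/si9.png")
for n,d in (("scene",sc),("side",si)):
    for t,z in [("reset_button_top",56),("wing_top",90),("vial",25),("beaker",34),("bottle_blue",53),("bottle_orange",46)]:
        for r in ctrl.cut_out(n,t)[:2]:
            cc=np.argwhere(r["pixels"]).mean(0)[::-1]; print(n,t,round(r["score"],2),cc.round(1),onz(d,cc,z).round(0))
E
```

```text
clock: 11.25
eef_pos: [501.5, 151.8, 165.4]
tool_rot: [-3.141, 0.001, 1.1]
force: [-0.8, -0.2, 0.4]
width: 0.2
11.25 [501.5 151.8 165.4] [-0.79 -0.21  0.4 ]
scene reset_button_top 0.69 [381.2 224.8] [331. 114.  56.]
scene reset_button_top 0.65 [323.2 192.3] [505. 150.  56.]
scene wing_top 0.85 [265.6 219. ] [446. 348.  90.]
scene vial 0.73 [345.1 252.9] [324. 219.  25.]
scene vial 0.51 [300.1 281.8] [300. 352.  25.]
scene beaker 0.65 [300.3 282.4] [291. 358.  34.]
scene beaker 0.17 [263.  216.9] [521. 313.  34.]
scene bottle_blue 0.92 [204.7 265.3] [418. 509.  53.]
scene bottle_blue 0.58 [323.3 192.3] [509. 147.  53.]
scene bottle_orange 0.92 [252.3 184.9] [639. 276.  46.]
side reset_button_top 0.8 [223.9 287.6] [328. 119.  56.]
side reset_button_top 0.79 [315.1 257.6] [502. 157.  56.]
side vial 0.89 [211.8 264.9] [322. 222.  25.]
side vial 0.55 [232.1 171.5] [427. 562.  25.]
side beaker 0.93 [183.3 220.6] [287. 369.  34.]
side bottle_blue 0.81 [232.4 171.3] [419. 513.  53.]
side bottle_orange 0.65 [360.7 215.1] [641. 278.  46.]
```

View pics/sc9.png

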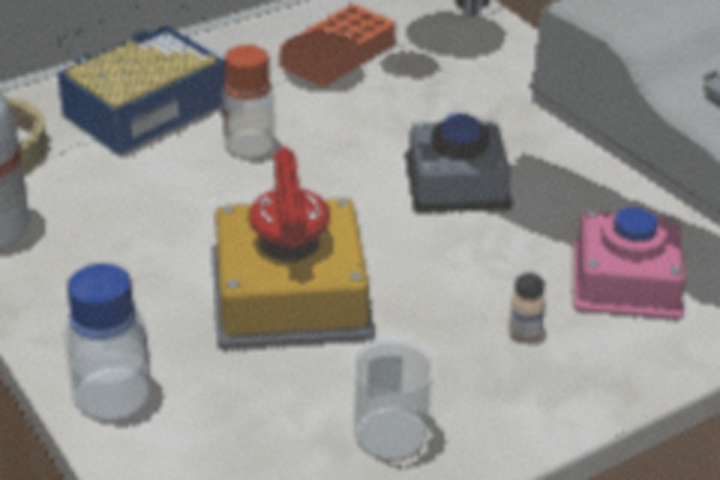

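View pics/si9.png

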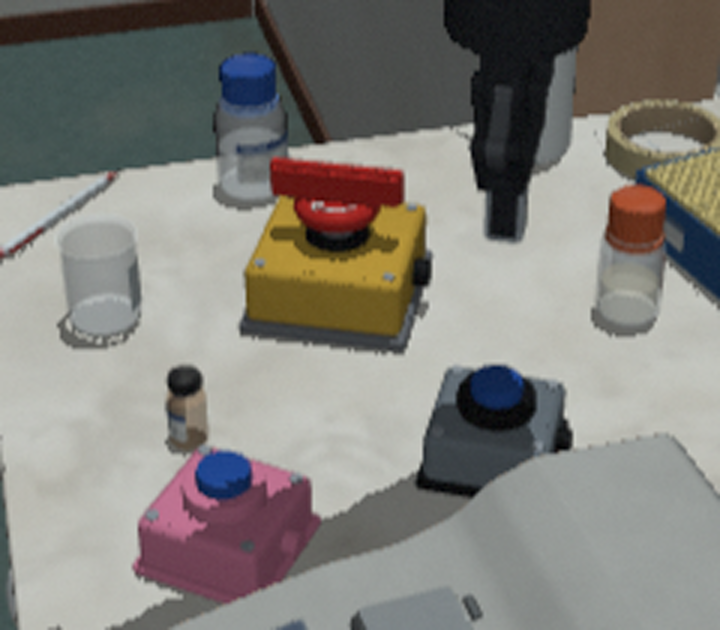

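The red button is out and straight, as at the start. The blue button is up, the bystanders haven't moved, and the gripper is well clear.

```bash
python3 -c "
from cell import ctrl
print(ctrl.finish_job())"
```

```text
the job is handed in; nothing more can be done
None
```

The emergency stop test is done and handed in at about 11.4 s of the 45 s allowed; the system gave no verdict.

- **Mushroom button:** I pressed the wing's crest with the closed fingertips to the end stop (13.8 N), and it stayed latched when I lifted off. I then pushed one side of the wing's far end clockwise until it popped out, and backed off so it sprang straight.
- **Blue reset button:** I pressed the one on the grey station to its stop and released it. The first press stopped at 3.9 N, just short of full travel, so I pushed about 1.3 mm further, to 13.2 N.

**Last checks:** In the final pictures the red button is out and straight, and the blue button is up. The bottles and vial measured within about 3 mm of their starting positions in both cameras. The gripper hangs about 100 mm above the reset button, touching nothing.

**Checks that failed or disagreed:**
- The first wrist measurement was taken while the arm was still settling and was about 10 mm off, so I discarded it and measured again.
- The two cameras differ by about 11 mm on the beaker's position, but each camera shows it where it was at the start.
- The network missed the wing in the last side picture, where it is plainly visible.

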